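Put the tube roller in gear and start it

TASK

Push the black ball-topped gear lever of the tube roller through its gate until it is fully home in the slot marked by the yellow tag, then press the green start button right down and let it come back up. Only push, gently, with the fingers: do not take the lever or its knob between them, do not press start before the lever is in gear, and leave the brown bottle and the bench timer standing beside the machine alone.

Things in the scene. Friction and masses are not known exactly. Their poses are not given: they have to be found in the camera images.
- roller_drive: white tube roller drive, fixed; origin on the bench, x away from the robot (yaw varies up to 0.3 rad), y left, z up. Console x -0.088 to 0.062, y -0.112 to 0.112, top 0.080 high; behind it, to x 0.138, two rollers with a tube, all below 0.10. On the console a grey gate plate, 111 x 124 mm, top 0.090 high, centred at x -0.012, y 0.030.
- gate_centre (a point): middle of the gate, on the plate's top. Three slots along x (at y +0.026, 0, -0.026 from here, in the drive's axes) are joined at their middles by one lane along y. Lane and slots are 15 mm wide; slot ends lie 27.5 mm either side of the lane's middle. Teeth between slots have round noses that guide the lever into a slot when it is up to 4 mm off at the plate.
- parking_slot (a point): near middle slot (towards the robot), without a tag: the lever always starts in it, near its end. The other five slots each have a coloured tag.
- lever_hinge (a point): cross hinge of the lever inside the console, 70 mm below gate_centre (0.020 above the bench); the lever tilts about it along x and y.
- knob (a point): centre of the black ball knob, 28 mm diameter, on the lever's top, 120 mm from lever_hinge; 0.140 above the bench when upright. At a slot end it stands about 35 mm in x, and in an outer slot about 41 mm in y, from upright. Rod 10 mm thick, 16 mm collar under the knob. About 2 N at the knob moves it; it stays where it is left (friction, no spring).
- lever_at_gate (a point): point on the rod's axis 70 mm from the hinge, i.e. where it passes the top of the gate plate. Fully home in a slot it is about 21 mm (horizontally) from the centre of that slot's tag.
- lever_neck (a point): point on the rod's axis 28 mm below the knob's centre, half way between gate plate and knob.
- lever_shift (a joint): tilt of the lever along the slots, rad: 0 in the lane, about +0.31 home in a far slot (knob away from the robot, +x of the drive), about -0.31 home in a near slot.
- lever_select (a joint): tilt of the lever along the lane, rad: 0 at the middle slots, about -0.355 at the left slots (+y of the drive), about +0.355 at the right slots (-y).
- tag_yellow: 16 mm round yellow tag, 3 mm thick, flat on the gate plate just beyond the end of the slot it marks; origin at the centre of its underside (0.090 above the worktop). The yellow, blue, green and white tags change places among the four outer slots from start to start.
- tag_red: 16 mm round red tag, 3 mm thick, flat on the gate plate just beyond the end of the slot it marks; origin at the centre of its underside (0.090 above the worktop). Always at the far middle slot.
- tag_blue: 16 mm round blue tag, 3 mm thick, flat on the gate plate just beyond the end of the slot it marks; origin at the centre of its underside (0.090 above the worktop). The yellow, blue, green and white tags change places among the four outer slots from start to start.
- tag_green: 16 mm round green tag, 3 mm thick, flat on the gate plate just beyond the end of the slot it marks; origin at the centre of its underside (0.090 above the worktop). The yellow, blue, green and white tags change places among the four outer slots from start to start.
- tag_white: 16 mm round white tag, 3 mm thick, flat on the gate plate just beyond the end of the slot it marks; origin at the centre of its underside (0.090 above the worktop). The yellow, blue, green and white tags change places among the four outer slots from start to start.
- start_button_top (a point): centre of the top face of the green start button, 26 mm in diameter, in a black 42 mm collar, at the right of the console at (-0.030, -0.078) in the drive's frame.
- start_button (a joint): travel of the start button, m: 0 up, 0.006 fully down (spring, about 4 N fully down); it comes back up by itself.
- stain_bottle: brown reagent bottle, 48 mm in diameter and 85 mm high, loose on the bench to the right of the drive, to be left alone; origin at the centre of its underside.
- bench_timer: white bench timer, 66 mm square and 20 mm high, loose on the bench to the right of the drive, to be left alone; origin at the centre of its underside.

How it is judged:
On the way, in this order (a step that is already met when the one before it is completed fails the run):
1. the lever is home in the slot with the yellow tag (horizontal distance between lever_at_gate and tag_yellow below 0.024 m), for 0.2 s.
2. the start button is pressed down (horizontal distance between lever_at_gate and tag_yellow below 0.024 m and value of joint start_button above 0.004 m), for 0.05 s.
At the end, for the whole second after the job is handed in: the lever rests in the yellow-tagged slot, where it crosses the gate plate at most 24 mm from the tag's centre (home is about 21 mm), after which the start button was pressed at least 4 mm down and is up again (within 1.5 mm); the bottle stands and, like the timer, is within 15 mm of where it was (horizontal distance between lever_at_gate and tag_yellow below 0.024 m and value of joint start_button below 0.0015 m and velocity of joint lever_shift between -0.05 and 0.05 rad/s and distance of each of stain_bottle, bench_timer from where it was at the start of the episode below 0.015 m and angle between stain_bottle's own z axis and vertical below 0.1 rad); the robot touches nothing.
It fails at once if the start button is pressed before the lever is in the yellow-tagged slot (value of joint start_button above 0.003 m and horizontal distance between lever_at_gate and tag_yellow above 0.026 m).
It fails at once if the knob or the rod is taken between the fingers (distance between the grasp point and knob below 0.018 m or distance between the grasp point and lever_neck below 0.012 m).
It fails at once if the lever is forced (more than 40 N) (contact force between the fingers and lever_shift above 40 N).
It fails at once if the bottle or the timer is shifted, lifted or tipped (distance of any of stain_bottle, bench_timer from where it was at the start of the episode above 0.02 m or angle between stain_bottle's own z axis and vertical above 0.3 rad).
It also fails if it takes over 64 s, if anything falls off the work surface, if the arm or the gripper's body presses on something with over 40 N, if the wrist force passes 120 N, or if a joint passes its speed limit or range.

ROBOT

A 6-joint arm with a two-finger parallel gripper is mounted at the origin on a cart in front of the work surface, level with it; the furniture and walls round the work are solid. World frame = base frame: x ahead of the robot, y to its left, z up, the work surface at z = 0. Lengths are in m, angles in rad, forces in N, time in s.
With the tool pointing down it reaches from about 0.3 to 0.85 m from the base axis. Payload 4.2 kg.
Tool frame: the origin (TCP) lies at the very end of the fingers, on their centre line; the grasp point (between the pads) lies 19 mm behind it; z points along the fingers, y is the direction in which the jaws open and shut (so a half turn about z gives the same grasp; the last joint's range is limited). The gripper opens to 91 mm and grips with 3 to 60 N. Pads are 32 mm wide; open, the fingers measure 118 mm over their backs; the gripper's body (76 mm by 178 mm) begins 60 mm behind the grasp point.
Start: joints at [1.098, 0.32, 1.565, -0, 1.257, -0.02], TCP at [0.252, 0.517, 0.214] pointing down, gripper open.
Joint ranges: [-3.11, 3.11], [-0.84, 2.01], [0.21, 2.61], [-1.34, 4.49], [0.05, 2.63], [-2.56, 2.56]. Speed limits (rad/s): [2.57, 2.57, 3.14, 3.14, 3.14, 3.14].

INTERFACE

Orientations are given as a rotation vector (axis times angle).
In Python, from rig import bot gives the robot as it stands.
- The arm moves only by the tool send_rows, never from a script. Its argument "moves" is one flat list of numbers, 6 for each row, row after row: the shift along the tool's x, y, z in mm, then the turn, a rotation vector about the tool's x, y, z in rad. A call has 1 to 8 rows; each row shifts and turns the commanded pose from where the row before left it, along the tool's axes as they then stand; what a row does not reach is not made up. A row lasts 1/12 s, in which the tool goes at most 41.7 mm and 7.16 degrees, less where a joint would pass 70% of its speed; a pose out of reach is approached as far as the arm can. A call with a gripper value outside its range is refused whole. "gripper" is the opening, from 0 (shut) to 1 (fully open), set as the call begins (left out, the last holds). The fingers move at their own pace and stop on an object; "squeeze" is the grip in N (left out, the last holds). Time passes only in rows, so rows that do not move let the fingers close. It gives the time, the measured TCP pose, the force and the opening at its end, in the units of the state.
- bot.read_state(): the state, without advancing time (a new reading comes with each control period).
- bot.read_camera(name): name is "scene" or "top" or "wrist"; returns a dict with "pixels" (400x640x3 uint8, red, green, blue), "fx", "fy", "cx", "cy" (pixels), "T" (4x4, takes a point from camera to world coordinates). Camera axes: x right, y up, looking along -z (the intrinsics and any distortion apply to the point x, -y, -z); pixel columns grow to the right and rows downward; lengths in m; the calibration is good to about 2 mm. The wrist camera is an equidistant fisheye: a pixel r from the principal point sees the ray r / f radians off the axis. A picture is of the moment at which its call begins. There is no depth.
- bot.close_job(): hands the job in, once; it reports no verdict.
The state is a dict: "t": time; "q": joint angles; "joint_velocities": joint speeds; "joint_efforts": joint torques, N m; "tool_pos": TCP position; "ee_rot": TCP orientation; "ft_force": force on the tool from outside, world axes, zero at the start; "ft_torque": the same for the moment, N m; "width": finger opening in m.
Only numpy, scipy, OpenCV 4.12 (cv2) and the standard library are available. Lean on these libraries where they do the work, as an engineer would, in place of code of your own. Each camera call takes 0.05 s, during which the arm holds its last target.

## Working session

There is one attempt and no reset: what is moved stays moved. The work goes in short steps, Python scripts to look and compute and a tool call to move; the robot and the scene stay as the last step left them, time stands still between calls to the robot, and variables do not carry over. Pictures are saved under pics/ and viewed, and the job is handed in when it is done.

Besides the shell and the picture viewer there is one more tool, called after "Emit:" as name(argument=value, ...) on one line, values as JSON. send_rows: Moves the arm, as the interface text tells. Its arguments: {"type":"object","properties":{"moves":{"type":"array"},"gripper":{"type":"number"},"squeeze":{"type":"number"}},"required":["moves"]}

```bash
mkdir -p pics; ls; python3 - <<'E'
from rig import bot
import cv2
s=bot.read_state();print(s)
for n in("scene","top","wrist"):
    c=bot.read_camera(n);cv2.imwrite(f"pics/{n}0.png",c["pixels"][:,:,::-1]);print(n,c["fx"],c["fy"],c["cx"],c["cy"],c["T"],[k for k in c])
E
```

```text
pics
{'t': 0.0, 'q': array([ 1.09803096e+00,  3.20257389e-01,  1.56567634e+00, -5.40192580e-06,
        1.25744016e+00, -2.00047880e-02]), 'joint_velocities': array([ 7.34778991e-04, -1.95512491e-04, -3.72624777e-04,  8.39710265e-04,
       -5.46896979e-05,  1.11697776e-03]), 'joint_efforts': array([ 4.53368903e-04, -4.12458944e+01, -2.31968129e+01,  7.26666790e-02,
        4.56206140e-02, -1.35862451e-04]), 'tool_pos': array([0.25129819, 0.51659638, 0.21314118]), 'ee_rot': array([-7.05036438e-01, -3.06101657e+00,  2.71505440e-03]), 'ft_force': array([-0.36647001, -0.92427302,  0.31813753]), 'ft_torque': array([-0.01261655,  0.00566262,  0.01273367]), 'width': 0.09107163285980518}
scene 386.881049189354 386.881049189354 324.76056065966685 206.07591739780895 [[-0.8955944   0.33305728 -0.2949297   0.26014777]
 [-0.44458139 -0.69399747  0.56631696  0.38451436]
 [-0.01606448  0.63831055  0.76961132  0.75639771]
 [ 0.          0.          0.          1.        ]] ['pixels', 'fx', 'fy', 'cx', 'cy', 'T']
top 502.66012418375163 502.66012418375163 321.184851817697 205.53879402366132 [[-0.0283475   0.98808864 -0.15125231  0.40834209]
 [-0.99947416 -0.03040057 -0.01127827 -0.08496705]
 [-0.01574209  0.15085307  0.98843085  0.96847766]
 [ 0.          0.          0.          1.        ]] ['pixels', 'fx', 'fy', 'cx', 'cy', 'T']
wrist 309.70691628693146 309.70691628693146 321.2936126252684 199.7455732995921 [[ 0.43692322 -0.87436321 -0.21115651  0.19160924]
 [ 0.89949647  0.42417831  0.10478002  0.54615155]
 [-0.00204778 -0.23571536  0.97181998  0.38352249]
 [ 0.          0.          0.          1.        ]] ['pixels', 'fx', 'fy', 'cx', 'cy', 'T']
```

View pics/scene0.png

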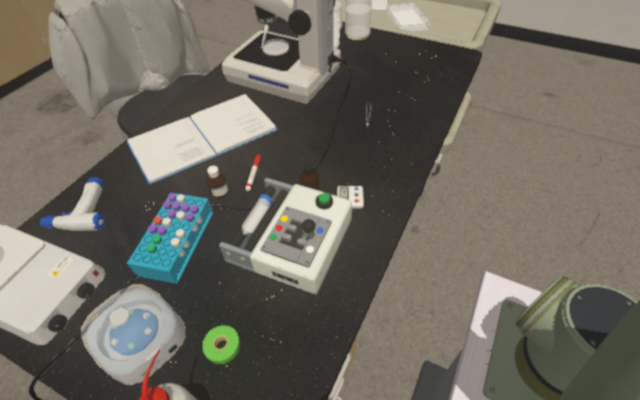

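View pics/top0.png

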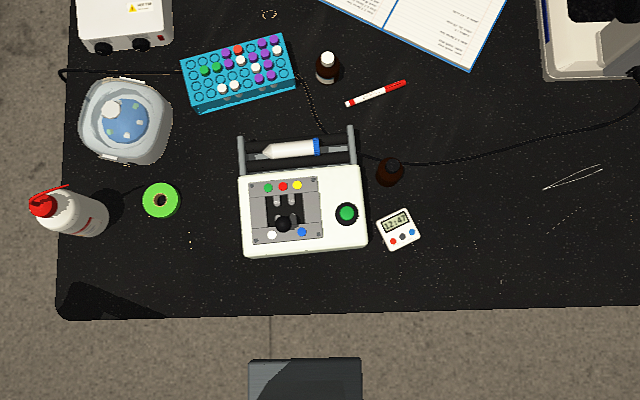

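The top view shows the gate with its tags: green (268,188), red (283,187), yellow (297,185), white (271,235) and blue (301,231). Yellow marks the far right slot. The knob is at about (282,224), the button at (347,214), the brown bottle at (390,172) and the timer at (398,230).

```bash
cat > h.py <<'E'
import numpy as np,cv2
from rig import bot
def ray(c,u,v):
    d=np.array([(u-c["cx"])/c["fx"],-(v-c["cy"])/c["fy"],-1.]);T=c["T"]
    return T[:3,3],T[:3,:3]@d
def onz(c,u,v,z):
    o,d=ray(c,u,v);return o+d*(z-o[2])/d[2]
def proj(c,p):
    T=c["T"];q=T[:3,:3].T@(np.array(p)-T[:3,3]);return np.array([c["cx"]+c["fx"]*q[0]/-q[2],c["cy"]-c["fy"]*q[1]/-q[2]])
def blobs(c,f,box):
    im=c["pixels"];hsv=cv2.cvtColor(im,cv2.COLOR_RGB2HSV)
    m=f(hsv[...,0].astype(int),hsv[...,1].astype(int),hsv[...,2].astype(int)).astype(np.uint8)
    k=np.zeros_like(m);x0,y0,x1,y1=box;k[y0:y1,x0:x1]=1;m*=k
    n,l,st,ce=cv2.connectedComponentsWithStats(m)
    return [(st[i,4],ce[i],st[i,:4]) for i in np.argsort(-st[:,4]) if i>0 and st[i,4]>8][:4]
COL=dict(yellow=lambda h,s,v:(abs(h-27)<7)&(s>150)&(v>120),red=lambda h,s,v:((h<7)|(h>173))&(s>150)&(v>100),
 green=lambda h,s,v:(abs(h-65)<18)&(s>130)&(v>60),blue=lambda h,s,v:(abs(h-110)<12)&(s>130)&(v>90),knob=lambda h,s,v:v<32)
E
python3 - <<'E'
from h import *
for n,box in(("top",(240,170,368,255)),("scene",(255,185,350,290))):
    c=bot.read_camera(n)
    for k,f in COL.items():
        for a,ce,st in blobs(c,f,box):
            print(n,k,a,ce.round(1),st,onz(c,*ce,0.093).round(4))
    x0,y0,x1,y1=box
    cv2.imwrite(f"pics/{n}z.png",cv2.resize(c["pixels"][y0:y1,x0:x1,::-1],None,fx=5,fy=5,interpolation=cv2.INTER_CUBIC))
E
```

```text
top yellow 59 [296.9 184.5] [293 181   9   8] [ 0.5813 -0.033   0.093 ]
top red 60 [282.4 186. ] [279 182   8   9] [ 0.5795 -0.0072  0.093 ]
top green 175 [346.3 212.7] [339 206  15  15] [ 0.5282 -0.1188  0.093 ]
top green 54 [267.6 187.4] [264 184   8   8] [0.5778 0.0192 0.093 ]
top blue 58 [301.3 231.6] [297 228   9   8] [ 0.4973 -0.0388  0.093 ]
top knob 225 [364.9 192.2] [361 170   7  60] [ 0.5638 -0.1529  0.093 ]
top knob 208 [282.2 223.4] [268 214  24  18] [ 0.5128 -0.0056  0.093 ]
top knob 86 [346.6 212.8] [336 203  22  23] [ 0.528  -0.1193  0.093 ]
top knob 81 [326.8 252.6] [302 250  46   5] [ 0.4594 -0.0823  0.093 ]
scene yellow 28 [283.9 218.4] [281 216   7   6] [ 0.5791 -0.034   0.093 ]
scene red 24 [278.7 227.1] [276 225   6   5] [ 0.5772 -0.0087  0.093 ]
scene green 72 [324.  198.1] [319 194  11   9] [ 0.5264 -0.1239  0.093 ]
scene green 16 [273.  236.5] [271 235   5   4] [0.5754 0.0176 0.093 ]
scene blue 38 [266.2 197.1] [260 194  12   9] [ 0.6467 -0.0697  0.093 ]
scene blue 23 [319.4 229.8] [317 228   6   5] [ 0.4956 -0.0402  0.093 ]
```

View pics/topz.png

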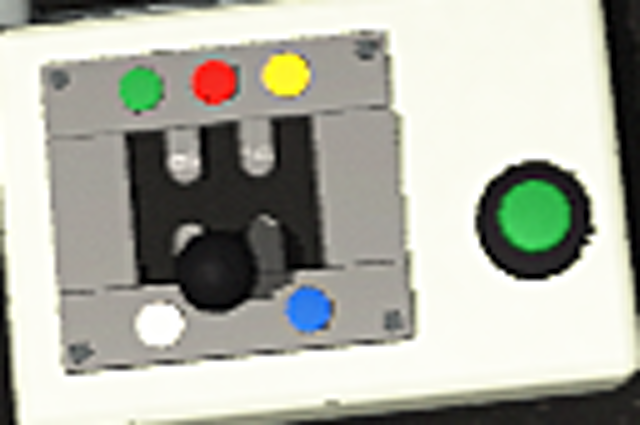

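View pics/scenez.png

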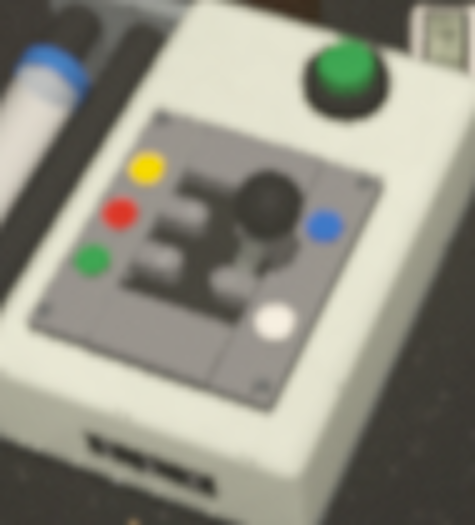

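```bash
cat >> h.py <<'E'
from scipy.spatial.transform import Rotation as Ro
YAW=0.068; X=np.array([np.cos(YAW),np.sin(YAW),0]);Y=np.array([-X[1],X[0],0]);G=np.array([.5365,-.0106,.09])
def D(x,y,z): return np.array([G[0],G[1],0])+x*X+y*Y+np.array([0,0,z])  # gate-centred drive coords
def todrv(p): d=np.array(p)-np.array([G[0],G[1],0]);return np.array([d@X,d@Y,d[2]])
def rem(target):
    s=bot.read_state();R=Ro.from_rotvec(s["ee_rot"]);Rt=Ro.from_matrix(np.c_[Y,X,[0,0,-1]])
    print("t",s["t"],"pos drv mm",(todrv(s["tool_pos"])*1e3).round(1),"F",s["ft_force"].round(1))
    print("shift tool mm",(R.inv().apply(np.array(target)-s["tool_pos"])*1e3).round(1),"turn",(R.inv()*Rt).as_rotvec().round(3))
E
python3 - <<'E'
from h import *
t=D(-.085,-.002,.2);print(t);rem(t)
c=bot.read_camera("top");print("knob",todrv(onz(c,282,223.4,.134)),"btn",todrv(onz(c,346.3,212.7,.093)))
p=proj(c,D(-.036,0,.134)),proj(c,D(-.018,-.108,.093));print(p)
c=bot.read_camera("scene");print(proj(c,D(-.036,0,.134)))
R=Ro.from_rotvec(bot.read_state()["ee_rot"])
for k in range(8):
    print(k,(R.inv().apply([13,-33,-0])).round(1)); R=R*Ro.from_rotvec([0,0,.12])
E
```

```text
[ 0.45183234 -0.01837092  0.2       ]
t 0.25 pos drv mm [-248.5  545.6  213.6] F [ 0.1 -0.4 -0.4]
shift tool mm [-414.3 -393.6   13.9] turn [-1.00e-03  0.00e+00  1.05e+00]
knob [-0.02848586  0.00347123  0.134     ] btn [-0.0155966 -0.1073135  0.093    ]
(array([284.4477309 , 227.64731658]), array([346.83109504, 214.0111845 ]))
[310.49144473 226.6904534 ]
0 [-26.1 -24.    0. ]
1 [-28.8 -20.7   0. ]
2 [-31.1 -17.1   0. ]
3 [-32.9 -13.2   0. ]
4 [-34.3  -9.2   0. ]
5 [-35.1  -5.    0. ]
6 [-35.5  -0.8   0. ]
7 [-35.3   3.4   0. ]
```

Emit:
send_rows(moves=[-26,-24,0,0,0,0.12,-29,-21,0,0,0,0.12,-31,-17,0,0,0,0.12,-33,-13,0,0,0,0.12,-34,-9,0,0,0,0.12,-35,-5,0,0,0,0.12,-35,-1,0,0,0,0.12,-35,3,0,0,0,0.12], gripper=0, squeeze=20)

```text
t: 1.02
tool_pos: [0.3551, 0.2523, 0.2141]
ee_rot: [2.046, 2.384, 0.001]
ft_force: [0.2, -0.1, -0.6]
width: 0.0408
```

```bash
python3 -c "
from h import *
rem(D(-.085,0,.2))"
```

```text
t 1.0167 pos drv mm [-163.1  274.7  214.1] F [ 0.2 -0.1 -0.6]
shift tool mm [-280.3   54.7   14.1] turn [ 0.001 -0.     0.084]
```

Emit:
send_rows(moves=[-35,7,2,0,0,0.084,-35,10,2,0,0,0,-35,10,2,0,0,0,-35,10,2,0,0,0,-35,10,2,0,0,0,-35,10,2,0,0,0,-35,10,2,0,0,0,-20,8,0,0,0,0])

```text
t: 1.68
tool_pos: [0.4524, -0.007, 0.1998]
ee_rot: [2.14, 2.299, -0.001]
ft_force: [0.3, -0.6, -0.6]
width: 0.0001
```

Emit:
send_rows(moves=[0,0,0,0,0,0,0,0,0,0,0,0])

```text
t: 1.85
tool_pos: [0.4521, -0.0046, 0.1998]
ee_rot: [-2.14, -2.299, -0.0]
ft_force: [-1.4, -0.1, 0.5]
width: 0.0009
```

```bash
python3 -c "
from h import *
rem(D(-.085,0,.112));print(bot.read_state()['width'])
for n in ('top','scene','wrist'):
    c=bot.read_camera(n);cv2.imwrite('pics/%s1.png'%n,c['pixels'][:,:,::-1])"
```

```text
t 1.85 pos drv mm [-83.8  11.7 199.8] F [-1.4 -0.1  0.5]
shift tool mm [-11.8  -1.2  87.8] turn [-0.    -0.001  0.003]
0.0008625956372192937
```

View pics/wrist1.png

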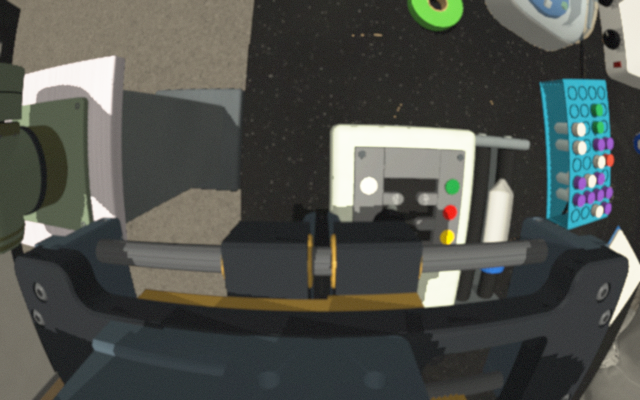

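View pics/scene1.png

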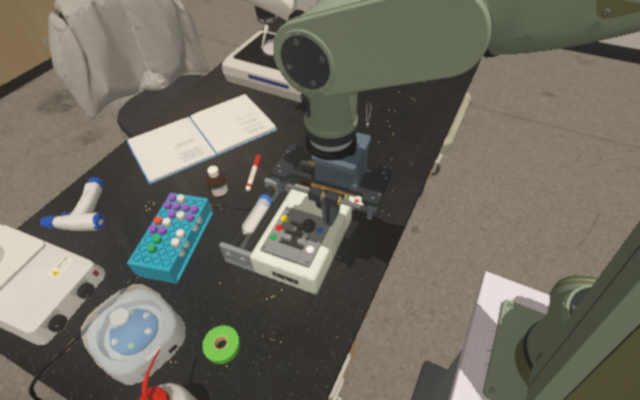

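Scene view: the lever is unobstructed and the knob stands at about (308,228), with the closed fingers near it. I'll go down on its near side.

Emit:
send_rows(moves=[-6,-1,20,0,0,0,-6,0,20,0,0,0,0,0,20,0,0,0,0,0,20,0,0,0,0,0,8,0,0,0,0,0,0,0,0,0])

```text
t: 2.5
tool_pos: [0.4503, -0.0149, 0.1105]
ee_rot: [-2.134, -2.301, 0.004]
ft_force: [-0.5, -0.8, -0.2]
width: 0.0004
```

Emit:
send_rows(moves=[0,6,0,0,0,0,0,4,0,0,0,0,0,3,0,0,0,0,0,3,0,0,0,0,0,3,0,0,0,0,0,3,0,0,0,0,0,0,0,0,0,0])

```text
t: 3.08
tool_pos: [0.4748, -0.0143, 0.1122]
ee_rot: [2.137, 2.301, 0.001]
ft_force: [0.5, 0.3, 0.1]
width: 0.0004
```

```bash
python3 -c "
from h import *
rem(D(-.0275,0,.112))
c=bot.read_camera('scene');cv2.imwrite('pics/s2.png',cv2.resize(c['pixels'][150:300,230:380,::-1],None,fx=4,fy=4))"
```

```text
t 3.0833 pos drv mm [-61.9   0.5 112.2] F [0.5 0.3 0.1]
shift tool mm [-0.7 34.4  0.2] turn [0.001 0.    0.006]
```

View pics/s2.png

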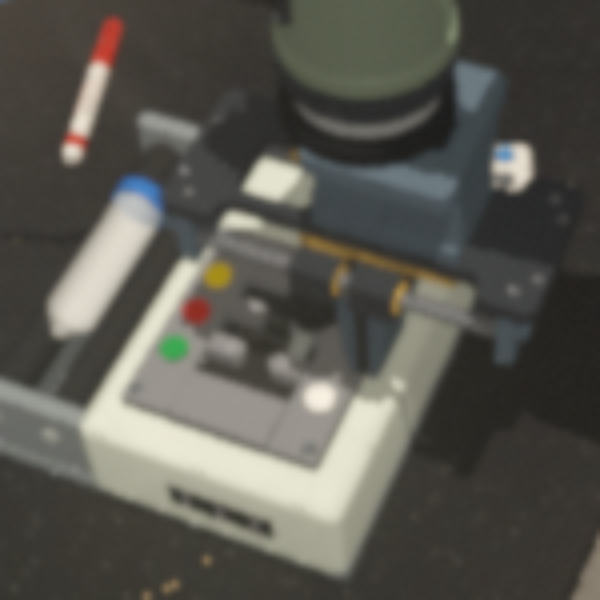

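The fingers stand just on the near side of the knob (about (310,300) in this crop). Next, push it towards the lane.

Emit:
send_rows(moves=[0,3,0,0,0,0,0,3,0,0,0,0,0,3,0,0,0,0,0,3,0,0,0,0,0,3,0,0,0,0,0,3,0,0,0,0])

```text
t: 3.63
tool_pos: [0.4916, -0.0129, 0.1119]
ee_rot: [-2.137, -2.302, 0.001]
ft_force: [-2.6, -0.7, 1.5]
width: 0.0002
```

Emit:
send_rows(moves=[0,3,0,0,0,0,0,3,0,0,0,0,0,3,0,0,0,0,0,2,0,0,0,0,0,0,0,0,0,0,0,0,0,0,0,0])

```text
t: 4.13
tool_pos: [0.5033, -0.0121, 0.1119]
ee_rot: [2.137, 2.302, 0.001]
ft_force: [-0.6, 0.4, 0.2]
width: 0.0002
```

```bash
python3 -c "
from h import *
rem(D(-.0275,0,.112))
for n,b in (('scene',(230,150,380,300)),('top',(240,150,390,270)),('wrist',(300,100,500,300))):
  c=bot.read_camera(n);x0,y0,x1,y1=b;cv2.imwrite('pics/%s3.png'%n,cv2.resize(c['pixels'][y0:y1,x0:x1,::-1],None,fx=3,fy=3))"
cd pics; python3 -c "
import cv2,numpy as np
a=cv2.imread('scene3.png');b=cv2.imread('wrist3.png');b=cv2.resize(b,(450,450));cv2.imwrite('j3.png',cv2.resize(np.hstack([a,b]),(800,400)))"
```

```text
t 4.1333 pos drv mm [-33.3   0.8 111.9] F [-0.6  0.4  0.2]
shift tool mm [-0.8  5.7 -0.1] turn [ 0.001 -0.     0.006]
```

View pics/j3.png

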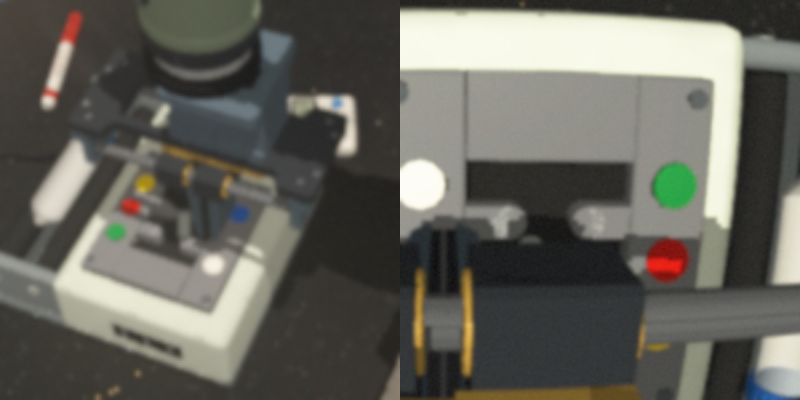

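The wrist view shows the black knob nearly in line with the lane, between the teeth. 5 mm more is needed.

Emit:
send_rows(moves=[0,2,0,0,0,0,0,2,0,0,0,0,0,1,0,0,0,0,0,0,0,0,0,0,0,0,0,0,0,0])

```text
t: 4.7
tool_pos: [0.5079, -0.0118, 0.1119]
ee_rot: [2.138, 2.302, 0.0]
ft_force: [-1.7, 1.2, 0.1]
width: 0.0003
```

Emit:
send_rows(moves=[0,-8,0,0,0,0,0,-12,0,0,0,0,0,-12,0,0,0,0,0,-6,0,0,0,0,15,0,0,0,0,0,20,0,0,0,0,0,20,0,0,0,0,0,0,0,0,0,0,0])

```text
t: 5.37
tool_pos: [0.4657, 0.0425, 0.1121]
ee_rot: [-2.135, -2.304, -0.003]
ft_force: [0.3, 0.2, -0.0]
width: 0.0007
```

```bash
python3 -c "
from h import *
rem(D(0,.05,.112))
c=bot.read_camera('scene');cv2.imwrite('pics/s4.png',cv2.resize(c['pixels'][150:300,230:380,::-1],None,fx=4,fy=4,interpolation=2))
for p in ((0,0,.14),(-.01,0,.1395),(.01,0,.1395)): print((proj(c,D(*p))-[230,150])*4)
"
```

```text
t 5.3667 pos drv mm [-67.   57.7 112.1] F [ 0.3  0.2 -0. ]
shift tool mm [-8.3 67.   0.1] turn [ 0.001 -0.001  0.008]
[256.10408627 278.30005098]
[274.16284243 284.76160291]
[238.31603497 273.08984842]
```

View pics/s4.png

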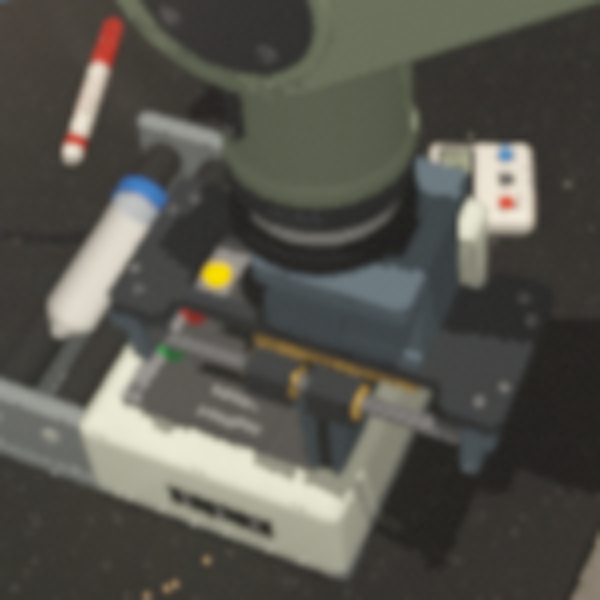

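The gripper hides the knob here, so I'll step aside to the right and check it with the wrist camera.

Emit:
send_rows(moves=[-35,0,0,0,0,0,-40,0,0,0,0,0,-30,0,0,0,0,0,-10,0,0,0,0,0,0,0,0,0,0,0,0,0,0,0,0,0])

```text
t: 5.92
tool_pos: [0.4741, -0.0747, 0.1118]
ee_rot: [-2.14, -2.299, -0.001]
ft_force: [-0.7, 0.8, -0.1]
width: 0.0001
```

```bash
cat >> h.py <<'E'
def wproj(c,p):
    T=c["T"];q=T[:3,:3].T@(np.array(p)-T[:3,3]);x,y,z=q[0],-q[1],-q[2]
    r=np.hypot(x,y);th=np.arctan2(r,z);return np.array([c["cx"]+c["fx"]*th*x/r,c["cy"]+c["fy"]*th*y/r])
def wonz(c,u,v,zz):
    a,b=(u-c["cx"])/c["fx"],(v-c["cy"])/c["fy"];th=np.hypot(a,b)
    d=np.array([np.sin(th)*a/th,-np.sin(th)*b/th,-np.cos(th)]);d=c["T"][:3,:3]@d;o=c["T"][:3,3];return o+d*(zz-o[2])/d[2]
E
python3 -c "
from h import *
rem(D(0,.05,.112))
c=bot.read_camera('wrist');x0,y0,x1,y1=(280,80,520,260);cv2.imwrite('pics/w5.png',cv2.resize(c['pixels'][y0:y1,x0:x1,::-1],None,fx=3,fy=3,interpolation=2))
o=lambda p:((wproj(c,p)-[x0,y0])*3).round(0)
print('knob00',o(D(0,0,.14)),'kx+10',o(D(.01,0,.14)),'yellow',o(D(.042,-.026,.093)),'red',o(D(.042,0,.093)),'blue',o(D(-.042,-.026,.093)))
"
```

```text
t 5.9167 pos drv mm [-66.6 -59.7 111.8] F [-0.7  0.8 -0.1]
shift tool mm [ 1.095e+02  6.710e+01 -1.000e-01] turn [-0.    -0.001  0.004]
knob00 [537. 195.] kx+10 [589. 198.] yellow [605. 305.] red [614. 191.] blue [246. 298.]
```

View pics/w5.png

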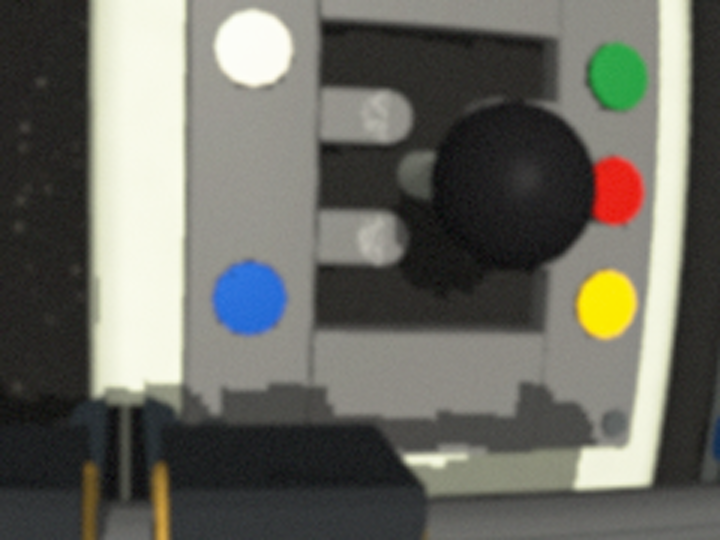

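The wrist view shows the knob at (515,185), where upright would be (537,195), so it is about 4 mm short of the lane's middle. The tags match my model to within about 1 mm. I'll go back and push 4 mm further, which puts the TCP at x of about -24.

Emit:
send_rows(moves=[30,0,0,0,0,0,30,10,0,0,0,0,0,15,0,0,0,0,0,8,0,0,0,0,0,3,0,0,0,0,0,3,0,0,0,0,0,2,0,0,0,0,0,0,0,0,0,0])

```text
t: 6.63
tool_pos: [0.51, -0.0117, 0.1117]
ee_rot: [-2.138, -2.3, 0.001]
ft_force: [-1.5, 1.2, -0.5]
width: 0.0006
```

```bash
python3 -c "
from h import *
rem(D(-.0245,0,.112))"
```

```text
t 6.6333 pos drv mm [-26.5   0.7 111.7] F [-1.5  1.2 -0.5]
shift tool mm [-0.7  2.  -0.3] turn [-0.002 -0.001  0.005]
```

Emit:
send_rows(moves=[0,2,0,0,0,0,0,1,0,0,0,0,0,0,0,0,0,0,0,0,0,0,0,0])

```text
t: 6.97
tool_pos: [0.5136, -0.0116, 0.112]
ee_rot: [-2.138, -2.302, 0.0]
ft_force: [-1.5, 0.5, 0.3]
width: 0.0004
```

Emit:
send_rows(moves=[0,-10,0,0,0,0,0,-15,0,0,0,0,0,-10,0,0,0,0,20,0,0,0,0,0,20,0,0,0,0,0,12,20,0,0,0,0,0,30,0,0,0,0,0,10,0,0,0,0])

```text
t: 7.63
tool_pos: [0.5383, 0.0432, 0.1126]
ee_rot: [2.134, 2.301, 0.006]
ft_force: [1.0, -0.7, 0.9]
width: 0.0004
```

```bash
python3 -c "
from h import *
rem(D(0,.035,.112))"
```

```text
t 7.6333 pos drv mm [  5.4  53.5 112.6] F [ 1.  -0.7  0.9]
shift tool mm [-18.5  -5.6   0.6] turn [0.005 0.    0.007]
```

Emit:
send_rows(moves=[-10,-2,0,0,0,0,-8,-1,0,0,0,0,-3,0,0,0,0,0,-3,0,0,0,0,0,-3,0,0,0,0,0,-3,0,0,0,0,0,-3,0,0,0,0,0,0,0,0,0,0,0])

```text
t: 8.3
tool_pos: [0.534, 0.0086, 0.1119]
ee_rot: [2.138, 2.302, -0.001]
ft_force: [0.4, 0.6, -0.1]
width: 0.0004
```

```bash
python3 -c "
from h import *
rem(D(0,-.011,.112))"
```

```text
t 8.3 pos drv mm [ -1.2  19.4 111.9] F [ 0.4  0.6 -0.1]
shift tool mm [-30.4   1.   -0. ] turn [-0.     0.     0.006]
```

Emit:
send_rows(moves=[-3,0,0,0,0,0,-3,0,0,0,0,0,-3,0,0,0,0,0,-3,0,0,0,0,0,-3,0,0,0,0,0,-3,0,0,0,0,0])

```text
t: 8.8
tool_pos: [0.5356, -0.0089, 0.1117]
ee_rot: [-2.138, -2.302, -0.0]
ft_force: [0.1, 1.5, -2.2]
width: 0.0004
```

Emit:
send_rows(moves=[-2,0,0,0,0,0,-2,0,0,0,0,0,-2,0,0,0,0,0,0,0,0,0,0,0])

```text
t: 9.13
tool_pos: [0.5362, -0.0151, 0.112]
ee_rot: [2.138, 2.302, 0.0]
ft_force: [1.1, 1.5, -1.5]
width: 0.0003
```

```bash
python3 -c "
from h import *
rem(D(0,-.011,.112))
for n,b in (('scene',(230,150,380,300)),('wrist',(200,60,520,300))):
  c=bot.read_camera(n);x0,y0,x1,y1=b;cv2.imwrite('pics/%s6.png'%n,cv2.resize(c['pixels'][y0:y1,x0:x1,::-1],(400,400)))
a=cv2.imread('pics/scene6.png');b=cv2.imread('pics/wrist6.png');import numpy as np;cv2.imwrite('pics/j6.png',np.hstack([a,b]))"
```

```text
t 9.1333 pos drv mm [ -0.6  -4.5 112. ] F [ 1.1  1.5 -1.5]
shift tool mm [-6.6  0.5 -0. ] turn [0.    0.    0.006]
```

View pics/j6.png

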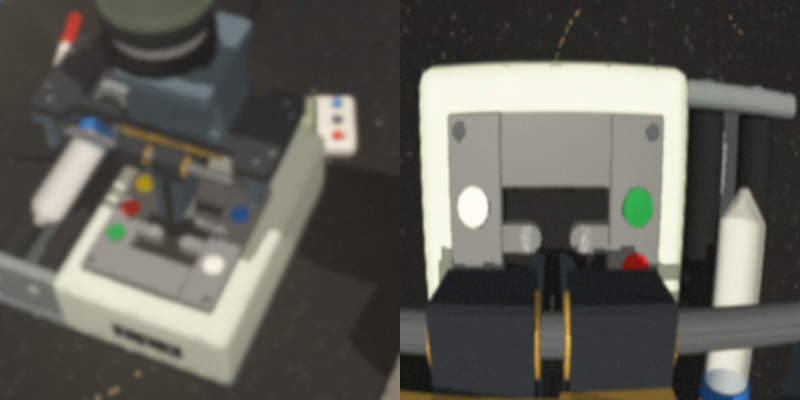

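The fingers are at the lever's left, still pushing at only 1.5 N. I'll carry on in small steps until the end wall is felt.

Emit:
send_rows(moves=[-2,0,0,0,0,0,-2,0,0,0,0,0,-2,0,0,0,0,0,0,0,0,0,0,0])

```text
t: 9.57
tool_pos: [0.5366, -0.021, 0.1119]
ee_rot: [2.138, 2.302, 0.0]
ft_force: [0.9, 0.7, -0.6]
width: 0.0006
```

Emit:
send_rows(moves=[-1,0,0,0,0,0,-1,0,0,0,0,0,0,0,0,0,0,0])

```text
t: 9.82
tool_pos: [0.5366, -0.0228, 0.1119]
ee_rot: [-2.138, -2.302, -0.0]
ft_force: [0.2, 1.3, -1.5]
width: 0.0004
```

Emit:
send_rows(moves=[-1,0,0,0,0,0,-1,0,0,0,0,0,0,0,0,0,0,0])

```text
t: 10.07
tool_pos: [0.5368, -0.0247, 0.1119]
ee_rot: [-2.138, -2.302, -0.0]
ft_force: [1.1, 3.3, -1.1]
width: 0.0005
```

Emit:
send_rows(moves=[-1,0,0,0,0,0,-1,0,0,0,0,0,0,0,0,0,0,0])

```text
t: 10.32
tool_pos: [0.5368, -0.0257, 0.1117]
ee_rot: [-2.137, -2.3, -0.002]
ft_force: [-0.7, 6.4, -2.4]
width: 0.0004
```

The wall contact shows at 6.4 N. Now back off, go round the near side and look with the wrist camera.

Emit:
send_rows(moves=[10,0,0,0,0,0,20,0,0,0,0,0,8,-10,0,0,0,0,0,-30,0,0,0,0,0,-30,0,0,0,0,-30,0,0,0,0,0,-35,0,0,0,0,0,-35,0,0,0,0,0])

```text
t: 10.98
tool_pos: [0.4708, -0.0944, 0.1126]
ee_rot: [2.133, 2.304, -0.001]
ft_force: [0.7, 0.1, 1.0]
width: 0.0006
```

Emit:
send_rows(moves=[-10,0,0,0,0,0,0,0,0,0,0,0])

```text
t: 11.15
tool_pos: [0.4723, -0.1057, 0.1122]
ee_rot: [2.14, 2.298, -0.001]
ft_force: [-0.6, -0.1, -0.5]
width: 0.0008
```

```bash
python3 -c "
from h import *
rem(D(-.06,-.041,.112))
c=bot.read_camera('wrist');x0,y0,x1,y1=(280,60,520,240);cv2.imwrite('pics/w7.png',cv2.resize(c['pixels'][y0:y1,x0:x1,::-1],None,fx=3,fy=3,interpolation=2))
o=lambda p:((wproj(c,p)-[x0,y0])*3).round(0)
print('knob',o(D(0,-.0415,.132)),'kx+10',o(D(.01,-.0415,.132)),'yellow',o(D(.042,-.026,.093)))
"
```

```text
t 11.15 pos drv mm [-70.5 -90.5 112.2] F [-0.6 -0.1 -0.5]
shift tool mm [49.5 10.7  0.2] turn [0.001 0.001 0.003]
knob [533. 313.] kx+10 [582. 315.] yellow [628. 230.]
```

View pics/w7.png

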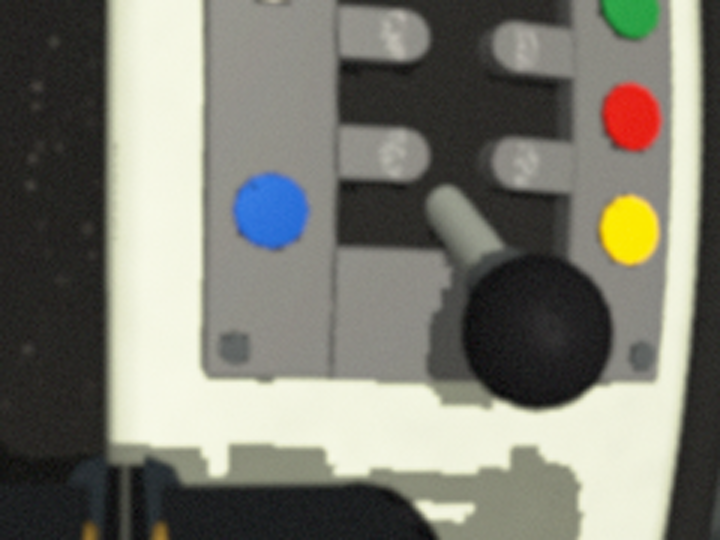

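The knob is at (537,330), against a predicted (533,313), so the lever is in the lane at the right slots (y about -43 to -45). Next, push it away from the robot into the yellow slot.

Emit:
send_rows(moves=[25,0,0,0,0,0,21,5,1,0,0,0,0,15,0,0,0,0,0,12,0,0,0,0,0,8,0,0,0,0,0,4,0,0,0,0,0,3,0,0,0,0,0,3,0,0,0,0])

```text
t: 11.87
tool_pos: [0.5181, -0.0536, 0.1107]
ee_rot: [-2.136, -2.301, 0.002]
ft_force: [-1.6, 0.2, 0.0]
width: 0.0004
```

```bash
python3 -c "
from h import *
rem(D(.0107,-.043,.111))"
```

```text
t 11.8667 pos drv mm [-21.3 -41.6 110.7] F [-1.6  0.2  0. ]
shift tool mm [-1.6 32.  -0.3] turn [-0.002 -0.001  0.006]
```

Emit:
send_rows(moves=[0,3,0,0,0,0,0,3,0,0,0,0,0,3,0,0,0,0,0,3,0,0,0,0,0,3,0,0,0,0])

```text
t: 12.28
tool_pos: [0.5339, -0.053, 0.1109]
ee_rot: [-2.138, -2.301, 0.0]
ft_force: [-1.6, 0.9, 1.2]
width: 0.0005
```

Emit:
send_rows(moves=[0,2,0,0,0,0,0,2,0,0,0,0,0,2,0,0,0,0,0,0,0,0,0,0])

```text
t: 12.62
tool_pos: [0.5401, -0.0525, 0.1107]
ee_rot: [-2.138, -2.302, -0.0]
ft_force: [-1.3, 1.1, 0.4]
width: 0.0007
```

```bash
python3 -c "
from h import *
rem(D(.0107,-.043,.111))"
```

```text
t 12.6167 pos drv mm [  0.8 -42.  110.7] F [-1.3  1.1  0.4]
shift tool mm [-1.   9.9 -0.3] turn [-0.    -0.     0.006]
```

Emit:
send_rows(moves=[0,2,0,0,0,0,0,2,0,0,0,0,0,2,0,0,0,0,0,1,0,0,0,0,0,0,0,0,0,0])

```text
t: 13.03
tool_pos: [0.5471, -0.0521, 0.1109]
ee_rot: [2.138, 2.302, 0.0]
ft_force: [-1.5, -0.2, -0.0]
width: 0.0005
```

Emit:
send_rows(moves=[0,1,0,0,0,0,0,1,0,0,0,0,0,0,0,0,0,0])

```text
t: 13.28
tool_pos: [0.549, -0.0519, 0.1109]
ee_rot: [2.138, 2.302, 0.0]
ft_force: [-1.2, 0.0, -1.8]
width: 0.0003
```

Emit:
send_rows(moves=[0,1,0,0,0,0,0,1,0,0,0,0,0,0,0,0,0,0])

```text
t: 13.53
tool_pos: [0.5509, -0.0517, 0.1109]
ee_rot: [-2.138, -2.302, 0.0]
ft_force: [-2.7, -0.5, -0.5]
width: 0.0005
```

Emit:
send_rows(moves=[0,1,0,0,0,0,0,1,0,0,0,0,0,0,0,0,0,0])

```text
t: 13.78
tool_pos: [0.5518, -0.0516, 0.1107]
ee_rot: [-2.136, -2.301, 0.003]
ft_force: [-4.8, -0.1, 0.3]
width: 0.0003
```

Emit:
send_rows(moves=[0,1,0,0,0,0,0,0,0,0,0,0])

```text
t: 13.95
tool_pos: [0.552, -0.0515, 0.1107]
ee_rot: [-2.135, -2.3, 0.005]
ft_force: [-7.0, -0.3, 1.7]
width: 0.0004
```

It has stopped against the slot's end. One more gentle push and hold, then back off and look.

Emit:
send_rows(moves=[0,1,0,0,0,0,0,1,0,0,0,0,0,0,0,0,0,0,0,0,0,0,0,0])

```text
t: 14.28
tool_pos: [0.5524, -0.0515, 0.1106]
ee_rot: [-2.134, -2.298, 0.008]
ft_force: [-10.5, -0.8, 3.3]
width: 0.0002
```

Emit:
send_rows(moves=[0,-10,0,0,0,0,0,-20,0,0,0,0,0,-30,0,0,0,0,0,-25,0,0,0,0,-25,0,0,0,0,0,-24,0,0,0,0,0,0,0,0,0,0,0])

```text
t: 14.87
tool_pos: [0.4767, -0.1096, 0.1121]
ee_rot: [2.136, 2.295, 0.003]
ft_force: [-0.4, 0.5, 0.5]
width: 0.0013
```

```bash
python3 -c "
from h import *
rem(D(-.018,-.108,.14))
c=bot.read_camera('wrist');x0,y0,x1,y1=(280,60,520,240);cv2.imwrite('pics/w8.png',cv2.resize(c['pixels'][y0:y1,x0:x1,::-1],None,fx=3,fy=3,interpolation=2))
o=lambda p:((wproj(c,p)-[x0,y0])*3).round(0)
print('knob home',o(D(.035,-.041,.127)),'kx-5',o(D(.030,-.041,.127)),'yellow',o(D(.042,-.026,.093)),'gate',o(D(.021,-.0255,.086)))
"
```

```text
t 14.8667 pos drv mm [-66.4 -94.7 112.1] F [-0.4  0.5  0.5]
shift tool mm [-13.5  48.5 -27.6] turn [0.006 0.003 0.004]
knob home [664. 293.] kx-5 [643. 291.] yellow [613. 210.] gate [519. 200.]
```

View pics/w8.png

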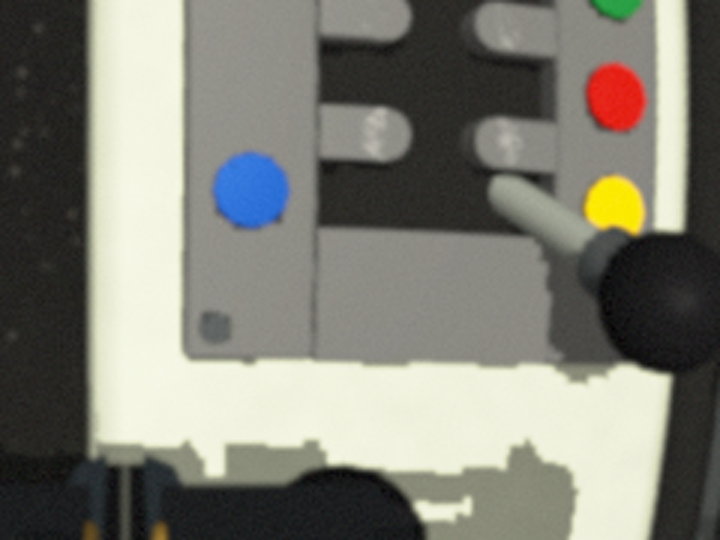

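The knob is at (667,302), against a predicted home of (664,293), and the rod is at the end of the yellow slot, so the lever is home. Next, go over the button.

Emit:
send_rows(moves=[0,0,-14,0,0,0,0,0,-13,0,0,0,-13,10,0,0,0,0,0,20,0,0,0,0,0,18,0,0,0,0,0,0,0,0,0,0,0,0,0,0,0,0])

```text
t: 15.5
tool_pos: [0.5242, -0.1153, 0.1379]
ee_rot: [2.136, 2.303, 0.001]
ft_force: [-0.8, -0.5, -1.0]
width: 0.0005
```

```bash
python3 -c "
from h import *
rem(D(-.018,-.108,.1))
c=bot.read_camera('scene');cv2.imwrite('pics/s9.png',cv2.resize(c['pixels'][150:300,230:380,::-1],None,fx=4,fy=4,interpolation=2))"
```

```text
t 15.5 pos drv mm [ -19.4 -103.6  137.9] F [-0.8 -0.5 -1. ]
shift tool mm [-4.4  1.3 37.9] turn [ 0.001 -0.     0.007]
```

View pics/s9.png

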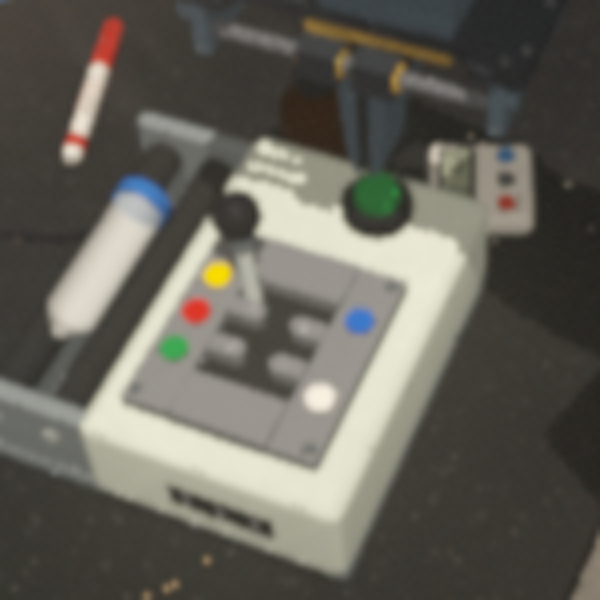

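The scene view clearly shows the lever in the yellow slot, with the knob at (237,215) and yellow at (217,273). The fingers hover over the green button at (375,195). Now I'll lower them.

Emit:
send_rows(moves=[-3,1,10,0,0,0,-1,0,10,0,0,0,0,0,8,0,0,0,0,0,3,0,0,0,0,0,2,0,0,0,0,0,0,0,0,0])

```text
t: 16.05
tool_pos: [0.5243, -0.1197, 0.1042]
ee_rot: [-2.137, -2.301, 0.001]
ft_force: [0.4, 0.2, 0.7]
width: 0.0005
```

Emit:
send_rows(moves=[0,0,2,0,0,0,0,0,2,0,0,0,0,0,0,0,0,0])

```text
t: 16.3
tool_pos: [0.5252, -0.1199, 0.1011]
ee_rot: [2.137, 2.302, 0.001]
ft_force: [0.1, -0.2, 1.8]
width: 0.0005
```

Emit:
send_rows(moves=[0,0,2,0,0,0,0,0,0,0,0,0])

```text
t: 16.47
tool_pos: [0.5252, -0.1199, 0.0991]
ee_rot: [2.137, 2.301, 0.001]
ft_force: [0.0, 0.6, 2.5]
width: 0.0004
```

Contact was at about z 0.102, and the spring force is rising. I'll press on until it bottoms out.

Emit:
send_rows(moves=[0,0,1,0,0,0,0,0,1,0,0,0,0,0,0,0,0,0])

```text
t: 16.72
tool_pos: [0.5252, -0.1199, 0.0971]
ee_rot: [2.137, 2.302, 0.001]
ft_force: [0.7, -0.0, 3.7]
width: 0.0005
```

Emit:
send_rows(moves=[0,0,1,0,0,0,0,0,1,0,0,0,0,0,0,0,0,0])

```text
t: 16.97
tool_pos: [0.5252, -0.1199, 0.0962]
ee_rot: [2.137, 2.301, 0.001]
ft_force: [-2.1, -0.5, 10.6]
width: 0.0004
```

It bottomed out: 3.7 N at 0.097 m, then a hard stop at 10.6 N, which is the end of travel. Lift off and check.

Emit:
send_rows(moves=[0,0,0,0,0,0,0,0,-5,0,0,0,0,0,-15,0,0,0,0,0,-30,0,0,0,0,0,-35,0,0,0,0,-20,-30,0,0,0,0,-20,0,0,0,0,0,0,0,0,0,0])

```text
t: 17.63
tool_pos: [0.4824, -0.1228, 0.2113]
ee_rot: [2.138, 2.301, -0.001]
ft_force: [-0.8, -0.9, -1.0]
width: 0.0006
```

Emit:
send_rows(moves=[0,0,0,0,0,0,0,0,0,0,0,0,0,0,0,0,0,0])

```text
t: 17.88
tool_pos: [0.4851, -0.1226, 0.2088]
ee_rot: [-2.136, -2.301, 0.001]
ft_force: [0.1, 0.2, -0.4]
width: 0.0008
```

```bash
python3 -c "
from h import *
rem(D(-.018,-.108,.1))
c=bot.read_camera('scene');cv2.imwrite('pics/s10.png',cv2.resize(c['pixels'][150:300,230:380,::-1],None,fx=4,fy=4,interpolation=2))
o=lambda p:((proj(c,p)-[230,150])*4).round(0)
print('knob home',o(D(.035,-.041,.127)),'kx-5',o(D(.030,-.041,.127)),'btn up',o(D(-.018,-.108,.102)),'down',o(D(-.018,-.108,.096)))"
```

```text
t 17.8833 pos drv mm [ -58.9 -108.3  208.8] F [ 0.1  0.2 -0.4]
shift tool mm [-1.000e-01  4.100e+01  1.087e+02] turn [-0.002 -0.001  0.006]
knob home [232. 217.] kx-5 [240. 220.] btn up [373. 187.] down [373. 194.]
```

View pics/s10.png

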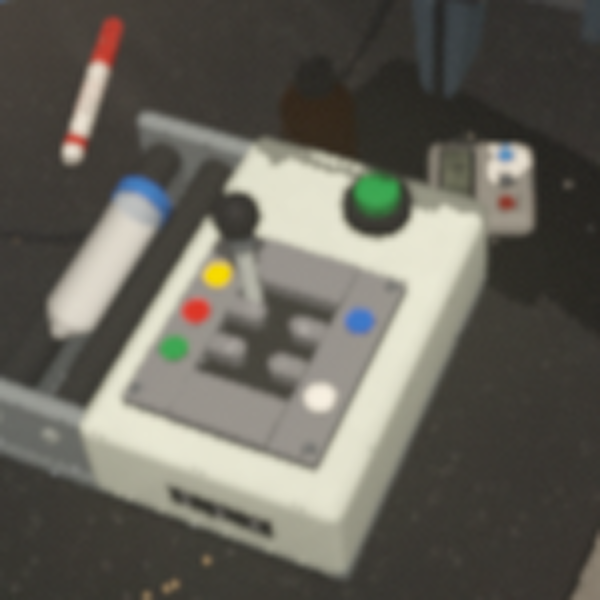

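The lever is unchanged in the yellow slot, with the knob at (237,215). The button is up at (377,190), the bottle is upright, the timer is in place, and nothing touches the gripper. I'll hand in.

```bash
python3 -c "
from rig import bot
print(bot.close_job())"
```

```text
the job is handed in; nothing more can be done
None
```

The lever is in the yellow-tagged slot (far right), and I pressed the green start button right down and let it come back up. I handed the job in at about 18 s of the 64 s allowed; no verdict is reported.

- **Pushing:** With the fingers shut, I pushed the knob into the lane, right along the lane to its end, then away from the robot into the yellow slot. It met the slot's end at about 10 N, well below the 40 N limit.
- **One correction:** After the first push, the wrist camera showed the knob about 4 mm short of the lane's middle, so I pushed it again before going on.
- **Lever check:** In the wrist picture before pressing start, the knob was within about 2 mm of its calculated home position. In the scene camera it looked about 2–3 mm off home, which is about that camera's error. The knob had not moved after the press.
- **Button check:** The force rose to about 4 N and then hit a hard stop about 6 mm down. That stop could be the collar rather than the button itself, but the travel and force match a full press. The last picture shows the button up.
- **Rest of the scene:** The last picture shows the bottle upright and the timer in place; I judged this by eye, not by measuring. The gripper is clear of everything, and the force reading is about zero.

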